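# Seat a reel side plate in the sprung slots of an oiling bracket

## Task

Pick up the steel reel side plate and slide its two ears down into the spring-clip slots of the brass bracket until it sits fully home and flat on the saddle, then let go and leave it there. Feel for the slots and press gently: never force the plate against the bracket, and leave the other things on the bench alone.

Things in the scene. Friction and masses are not known exactly. Their poses are not given: they have to be found in the camera images.
- plate: Steel reel side plate lying flat, loose, about 160 g: 50 (x) x 60 (y) x 6 mm; in line with y, two ears 12 wide in x, 6 thick, reach to y = -42 and +42 mm. Origin: centre of the underside, z up. It fits either way round (half turn about z is the same).
- rib_grip (a point): Point on the plate's grip rib, 22 mm above the plate's underside. The rib stands on the middle of the plate: 14 mm thick in x, 30 mm long in y, from 6 to 34 mm above the underside. Pinch it across its 14 mm (along plate x). Axes as the plate.
- bracket: Brass oiling bracket fixed to the bench; origin on the bench at the middle of its 130 (x) x 104 (y) x 6 mm base; z up. A tin funnel stands in a ring at y = +125 mm, rim radius 38 mm, 120 mm high. On the base's x rails is clamped a brass saddle with two slots (see travel_mid). When seated, plate and bracket x axes are parallel and both lie at y = 0.
- travel_mid (a point): Middle of the saddle's travel at seat height, 20 mm over the bench. The saddle is clamped up to 15 mm to either side along x and does not give; its offset is NOT measured: feel for it. Its posts (y = +-33 to 45 mm) end 50 mm over the bench. The slots in them are open above and inward, end walls at 44.5 mm, 17 mm wide in x: an ear enters up to 2.5 mm off centre, else it lands on a post.
- oil_can: Tan plastic oil can with thin spout, radius 29 mm, 114 mm tall to its cap, standing; leave alone. Origin under its centre.
- reel_frame: Gunmetal baitcaster frame, 62 x 75 x 61 mm; leave alone. Origin under its centre.
- drive_gear: Steel drive gear lying flat, 37 mm across, 12 mm high; leave alone. Origin under its centre.
- spool_knob: Amber plastic spool knob, 28 mm across, 26 mm high; leave alone. Origin under its centre.
- slot_clips (a point): Same place, 46 mm over the bench: where the spring clips begin. A leaf on each side of each slot narrows it from 17 mm to 10.4 mm at 38 mm height, so an ear pushes them apart. All four together push the plate back to the slots' centre with about 6 to 8 N per mm off centre; sliding down takes about 3 to 10 N of push, and the ears stay held by friction when let go.
Mind the look-alikes: they are no part of the job. What is meant by the plate is not green or pink, and is the smaller of those in its own colour.

How it is judged:
On the way:
1. the plate, level and square to the bracket, has both ears started in the slots (underside below 43 mm, still above 30 mm) (z of plate in the frame of bracket between 0.03 and 0.043 m and y of plate in the frame of bracket between -0.005 and 0.005 m and x of plate in the frame of bracket between -0.02 and 0.02 m and angle between the x axis of plate and the x axis of bracket, either way round below 0.12 rad and angle between plate's own z axis and vertical below 0.12 rad), for 0.05 s.
At the end, for the whole second after the job is handed in: The plate rests released and still in the slots: underside at most 1.5 mm above the seat, tilt under 2 degrees, turned under 7 degrees from the bracket, within 20 mm of mid-travel along the rails and 5 mm across; all else within 15 mm of where it stood (z of plate in the frame of bracket below 0.0215 m and angle between plate's own z axis and vertical below 0.035 rad and y of plate in the frame of bracket between -0.005 and 0.005 m and x of plate in the frame of bracket between -0.02 and 0.02 m and angle between the x axis of plate and the x axis of bracket, either way round below 0.12 rad and linear speed of plate below 0.01 m/s); the robot touches nothing.
It fails at once if the plate is forced against the bracket with more than 90 N (all their contacts added up, the squeeze of the clips, 10 to 20 N, included) (contact force between plate and bracket above 90 N).
It fails at once if another thing on the bench is moved more than 15 mm (distance of any of oil_can, reel_frame, drive_gear, spool_knob from where it was at the start of the episode above 0.015 m).
It also fails if it takes over 64 s, if anything falls off the work surface, if the arm or the gripper's body presses on something with over 40 N, if the wrist force passes 120 N, or if a joint passes its speed limit or range.

## Robot

A 6-joint arm with a two-finger parallel gripper is mounted at the origin on the work surface. World frame = base frame: x ahead of the robot, y to its left, z up, the work surface at z = 0. Lengths are in m, angles in rad, forces in N, time in s.
With the tool pointing down it reaches from about 0.35 to 0.975 m from the base axis. Payload 4.9 kg.
Tool frame: the origin (TCP) lies midway between the tips of the shut fingers; the grasp point (between the pads) lies 19 mm behind it; z points along the fingers, y is the direction in which the jaws open and shut (so a half turn about z gives the same grasp; the last joint's range is limited). The gripper opens to 85 mm and grips with 20 to 120 N. Pads are 22 mm wide; open, the fingers measure 114 mm over their backs; the gripper's body (76 mm by 85 mm) begins 54 mm behind the grasp point. The pads swing forward as they close: fully open they stand 13 mm farther back than shut.
Start: joints at [1.115, 0.053, 1.613, -0, 1.476, -0.119], TCP at [0.207, 0.59, 0.205] pointing down, gripper open.
Joint ranges: [-3.01, 3.01], [-1.01, 2.22], [0.06, 2.58], [-1.02, 4.17], [0.09, 2.62], [-3.14, 3.14]. Speed limits (rad/s): [2.57, 2.57, 3.14, 3.14, 3.14, 3.14].

## Interface

Orientations are given as [roll, pitch, yaw] about the fixed x, y, z axes, in that order (R = Rz(yaw) Ry(pitch) Rx(roll)).
In Python, from bench import read_state, get_image, close_job gives the robot as it stands.
- The arm moves only by the shell command python3 -m jog 'ROWS' [FORCE]. ROWS is JSON, one flat list of numbers, 7 for each row, row after row: the shift along the tool's x, y, z in m, then the turn, a rotation vector about the tool's x, y, z in degrees, then the closure, from 0 (fully open) to 1 (shut). In form: [tx, ty, tz, rx, ry, rz, hand, tx, ty, tz, rx, ry, rz, hand, ...]. A call has 1 to 5 rows; each row shifts and turns the commanded pose from where the row before left it, along the tool's axes as they then stand; what a row does not reach is not made up. A row lasts 1/8 s, in which the tool goes at most 62.5 mm and 10.7 degrees, less where a joint would pass 70% of its speed; a pose out of reach is approached as far as the arm can. A call is refused whole if a number of a shift passes 0.0625 or a number of a turn 10.7, either way. A call with a gripper value outside its range is refused whole. The fingers move at their own pace and stop on an object; FORCE is the grip in N (left out, the last holds). Time passes only in rows, so rows that do not move let the fingers close. It gives the time, the measured TCP pose, the force and the opening at its end, in the units of the state.
- read_state(): the state, without advancing time (a new reading comes with each control period).
- get_image(name): name is "side" or "top" or "wrist"; returns a dict with "color" (384x512x3 uint8, blue, green, red), "fx", "fy", "cx", "cy" (pixels), "world_from_camera" (4x4, takes a point from camera to world coordinates). Camera axes: x right, y up, looking along -z (the intrinsics and any distortion apply to the point x, -y, -z); pixel columns grow to the right and rows downward; lengths in m; the calibration is good to about 2 mm. A picture is of the moment at which its call begins. There is no depth.
- close_job(): hands the job in, once; it reports no verdict.
The state is a dict: "t": time; "joints": joint angles; "qd": joint speeds; "effort": joint torques, N m; "tool_pos": TCP position; "tool_rot": TCP orientation; "ft_force": force on the tool from outside, world axes, zero at the start; "torque": the same for the moment, N m; "opening": opening from 0.0 (shut) to 1.0 (fully open).
Only numpy, scipy, OpenCV 4.12 (cv2) and the standard library are available. Lean on these libraries where they do the work, as an engineer would, in place of code of your own. Each camera call takes 0.05 s, during which the arm holds its last target.

## Working session

There is one attempt and no reset: what is moved stays moved. The work goes in short steps, Python scripts to look and compute and a shell command to move; the robot and the scene stay as the last step left them, time stands still between calls to the robot, and variables do not carry over. Pictures are saved under pics/ and viewed, and the job is handed in when it is done.

```bash
mkdir -p pics; ls; python3 - <<'E'
from bench import read_state,get_image
import cv2
print(read_state())
for n in ["side","top","wrist"]:
    d=get_image(n); cv2.imwrite(f"pics/a_{n}.png",d["color"]); print(n,d["fx"],d["fy"],d["cx"],d["cy"],[k for k in d if k!="color"]); print(d["world_from_camera"])
E
```

```text
pics
{'t': 0.0, 'joints': array([ 1.11498443e+00,  5.33978141e-02,  1.61427473e+00, -3.26075876e-05,
        1.47597948e+00, -1.19024938e-01]), 'qd': array([ 0.00041272, -0.00202033,  0.00164486,  0.00208947,  0.00350055,
       -0.00060292]), 'effort': array([ 1.44610326e-04, -3.93690634e+01, -3.70167124e+01, -1.29260175e-04,
        7.43972138e-03, -1.11121028e-05]), 'tool_pos': array([0.20626414, 0.58927868, 0.20344918]), 'tool_rot': array([-3.13954400e+00, -2.12312355e-04,  2.80480860e+00]), 'ft_force': array([ 0.98499962,  0.31419461, -0.39923395]), 'torque': array([ 0.01232597, -0.01248248, -0.01722086]), 'opening': 0.9985304965550789}
side 498.62961392776117 498.62961392776117 255.02740843475442 192.44957846302268 ['fx', 'fy', 'cx', 'cy', 'world_from_camera']
[[ 0.8990709   0.30672104 -0.31239995  0.27369621]
 [-0.4373651   0.5973418  -0.67223102 -0.76777994]
 [-0.01957784  0.74101618  0.67120171  0.76369988]
 [ 0.          0.          0.          1.        ]]
top 388.6102210226642 388.6102210226642 255.09345681691 192.05404349433897 ['fx', 'fy', 'cx', 'cy', 'world_from_camera']
[[-0.01648384  0.99806565 -0.05994357  0.53451848]
 [-0.99982839 -0.01594672  0.00942789 -0.06170934]
 [ 0.00845375  0.06008869  0.99815724  0.84932064]
 [ 0.          0.          0.          1.        ]]
wrist 282.08524580177055 282.08524580177055 259.96534202768726 196.45343239074697 ['fx', 'fy', 'cx', 'cy', 'world_from_camera']
[[ 0.32951748 -0.90819814 -0.25805886  0.14123282]
 [ 0.94414862  0.31660085  0.09136354  0.61290968]
 [-0.00127454 -0.2737518   0.96179953  0.37263982]
 [ 0.          0.          0.          1.        ]]
```

View pics/a_side.png

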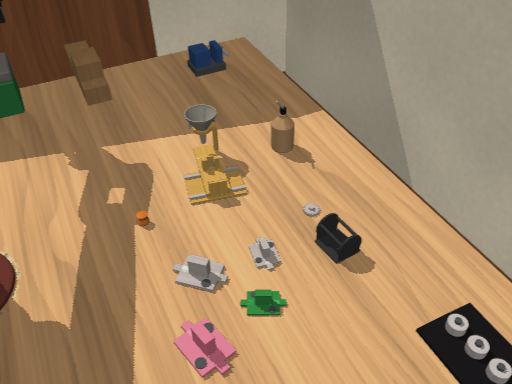

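View pics/a_top.png

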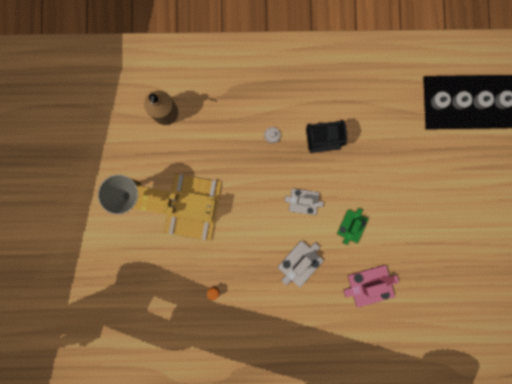

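View pics/a_wrist.png

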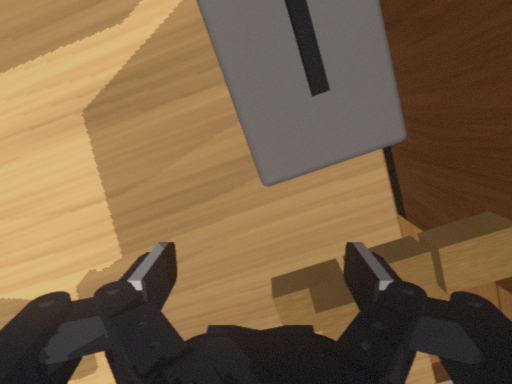

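The four look-alikes in the top view are: small steel (305,201), large steel (301,263), green (352,225) and pink (372,285). The description means the small steel one at (305,201), which is at (265,253) in the side view. I'll check that choice in close crops.

```bash
python3 - <<'E'
import cv2,numpy as np
t=cv2.imread("pics/a_top.png"); s=cv2.imread("pics/a_side.png")
r=lambda i,x,y,w,h,k: cv2.resize(i[y:y+h,x:x+w],None,fx=k,fy=k,interpolation=cv2.INTER_CUBIC)
cv2.imwrite("pics/c1.png",r(t,270,175,66,50,12))
cv2.imwrite("pics/c2.png",r(t,130,160,100,90,6))
cv2.imwrite("pics/c3.png",r(s,235,225,66,50,12))
cv2.imwrite("pics/c4.png",r(s,175,140,80,66,9))
E
```

```text
(no output)
```

View pics/c1.png

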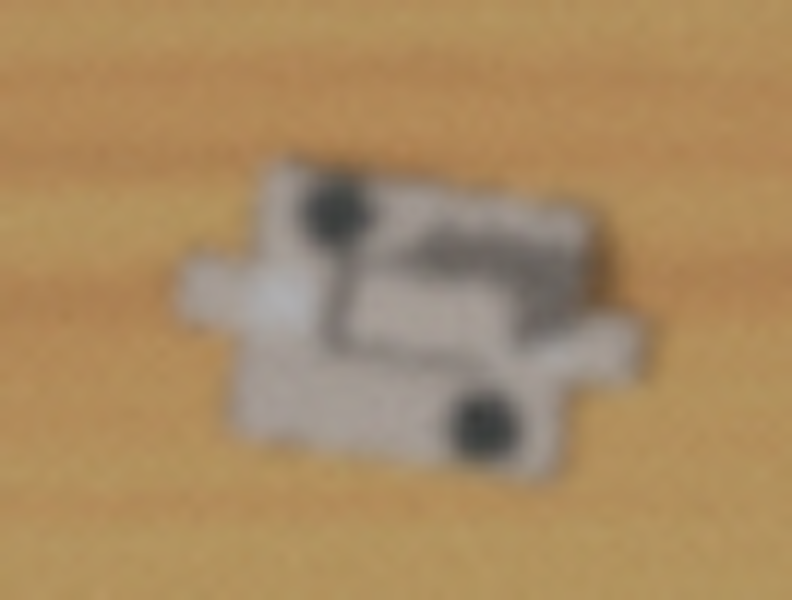

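View pics/c2.png

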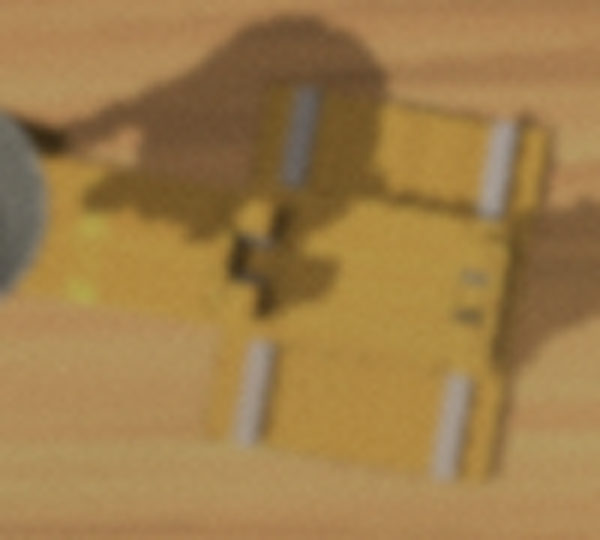

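View pics/c3.png

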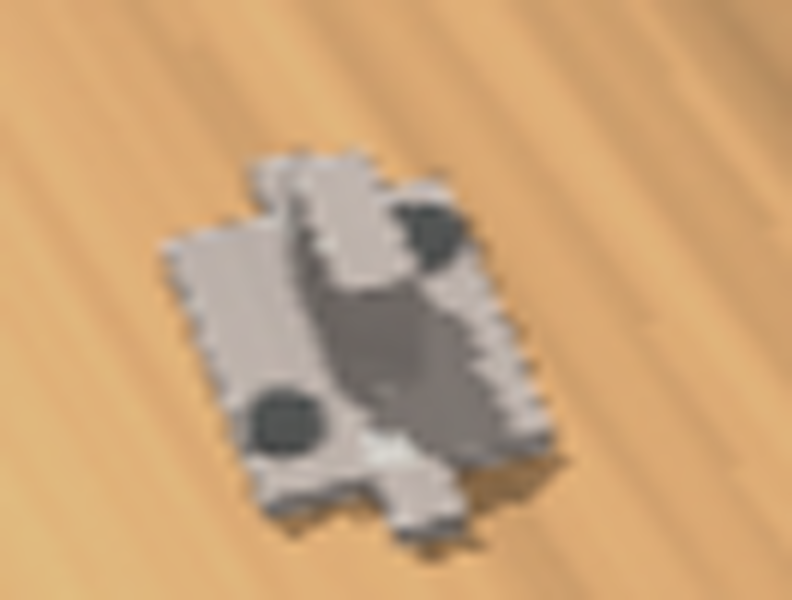

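View pics/c4.png

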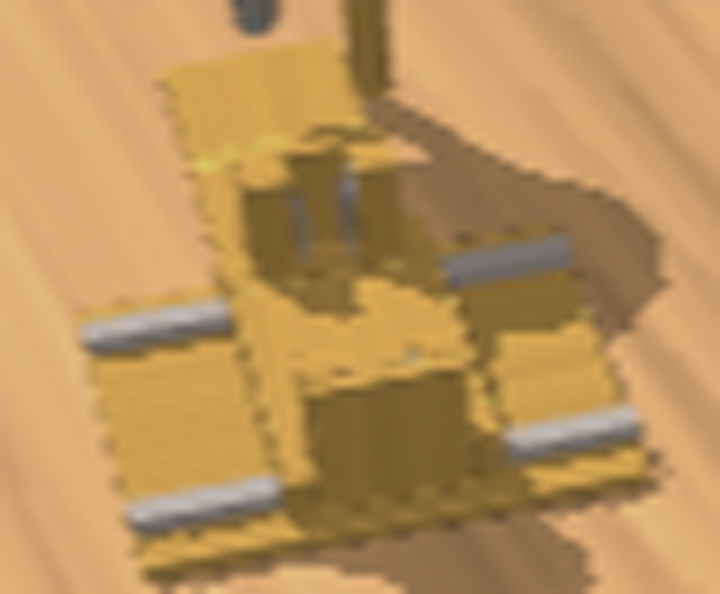

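The close crops confirm a loose steel plate with a grip rib, clearly smaller than the other steel one, at top (305,201). The bracket's funnel side points left in the top view. Next I fit both poses from the corner pixels in the two views.

```bash
cat > h.py <<'E'
import numpy as np,cv2
from scipy.optimize import least_squares
def proj(d,P):
    P=np.atleast_2d(P); W=np.asarray(d["world_from_camera"]); p=(P-W[:3,3])@W[:3,:3]
    return np.stack([d["cx"]+d["fx"]*p[:,0]/-p[:,2], d["cy"]+d["fy"]*(-p[:,1])/-p[:,2]],1)
def ray(d,uv,z):
    W=np.asarray(d["world_from_camera"]); v=W[:3,:3]@np.array([(uv[0]-d["cx"])/d["fx"],-(uv[1]-d["cy"])/d["fy"],-1])
    s=(z-W[2,3])/v[2]; return W[:3,3]+s*v
def un(pts,off,k): return (np.array(pts,float)+.5)/k-.5+np.array(off)
def pose(p,M):
    c,s=np.cos(p[3]),np.sin(p[3]); return M@np.array([[c,s,0],[-s,c,0],[0,0,1]])+p[:3]
def fit(p0,obs):
    f=lambda p: np.concatenate([(proj(d,pose(p,M))-uv).ravel() for d,M,uv in obs])
    r=least_squares(f,p0,loss="soft_l1"); return r.x,np.sqrt(np.mean(r.fun**2)),r
E
python3 - <<'E'
from h import *
from bench import get_image
import pickle
T=get_image("top");S=get_image("side"); pickle.dump((T,S),open("cams.pkl","wb"))
c=.025
# plate: yaw so plate +y ~ world +y (image left)
# top view: image right=-y, down=-x.  corners tl:(+x,+y) tr:(+x,-y) br:(-x,-y) bl:(-x,+y)
B=np.array([[25,30,6],[25,-30,6],[-25,-30,6],[-25,30,6]])/1e3
E_=np.array([[6,42,6],[-6,42,6],[6,-42,6],[-6,-42,6]])/1e3
R=np.array([[7,15,34],[7,-15,34],[-7,-15,34],[-7,15,34]])/1e3
t=un([(275,160),(595,205),(552,475),(235,435),(185,258),(180,318),(645,318),(640,378)],(270,175),12)
s=un([(440,185),(550,440),(260,505),(165,245),(465,515),(400,525),(365,155),(415,270),(345,290),(295,165)],(235,225),12)
oT=(T,np.vstack([B,E_]),t); oS=(S,np.vstack([B,E_[2:],R]),s)
p0=[*ray(T,(305,201),.006)[:2],0,-.1]
for o in ([oT],[oS],[oT,oS]):
    p,e,r=fit(p0,o); print("plate",p.round(4),e.round(2))
K=np.array([[65,52,6],[65,-52,6],[-65,-52,6],[-65,52,6]])/1e3
t=un([(270,85),(550,125),(490,480),(210,435)],(130,160),6)
s=un([(570,235),(655,455),(145,562),(80,322)],(175,140),9)
p0=[*ray(T,(194,207),.006)[:2],0,-.1]
for o in ([(T,K,t)],[(S,K,s)],[(T,K,t),(S,K,s)]):
    p,e,r=fit(p0,o); print("brk",p.round(4),e.round(2))
# slots
for nm,d,uv in [("top-y",T,un([(472,297)],(130,160),6)[0]),("top+y",T,un([(262,262)],(130,160),6)[0]),("side+y",S,un([(322,160)],(175,140),9)[0])]:
    w=ray(d,uv,.046)-np.array([p[0],p[1],0]); a=p[3]; print(nm,np.cos(a)*w[0]+np.sin(a)*w[1],-np.sin(a)*w[0]+np.cos(a)*w[1])
for n,uv in [("can",(160,105)),("frame",(326,136)),("gear",(273,135)),("knob",(213,293)),("funnel",(118,194))]: print(n,ray(T,uv,.02))
E
```

```text
plate [ 0.5641 -0.1766 -0.0074 -0.1514] 0.28
plate [ 0.5701 -0.1664 -0.0148 -0.1692] 0.43
plate [ 0.5646 -0.1761 -0.0021 -0.1575] 0.46
brk [ 0.5566  0.067  -0.0102 -0.1723] 0.22
brk [ 0.5607  0.0712 -0.0069 -0.1956] 1.04
brk [ 0.5574  0.0656 -0.0019 -0.1771] 0.91
top-y -0.001480799909506684 -0.038538005539022584
top+y -0.001171266537908543 0.034700486957348224
side+y 0.0032910027379220667 0.04399123170925006
can [0.77619451 0.1329872  0.02      ]
frame [ 0.70316092 -0.22469348  0.02      ]
gear [ 0.70702968 -0.11021311  0.02      ]
knob [0.37307313 0.022486   0.02      ]
funnel [0.5848363 0.2226451 0.02     ]
```

The plate is at about (0.565,-0.176), yaw -0.157. The bracket is at about (0.557,0.066), yaw -0.177. On the way to the plate I'll stop over the bracket for a wrist picture.

```bash
cat > plan.py <<'E'
import numpy as np,sys
from bench import read_state
from scipy.spatial.transform import Rotation as Ro
def sim(pos,rpy,rows):
    R=Ro.from_euler('xyz',rpy); p=np.array(pos,float)
    for r in rows: p=p+R.apply(r[:3]); R=R*Ro.from_rotvec(r[3:6],degrees=True)
    return p,R.as_euler('xyz')
def plan(tp,tyaw,n,h,pos=None,rpy=None,tilt=True):
    s=read_state(); pos=s["tool_pos"] if pos is None else pos; rpy=s["tool_rot"] if rpy is None else rpy
    p=np.array(pos);R=Ro.from_euler('xyz',rpy); Rt=Ro.from_euler('xyz',[np.pi,0,tyaw]); 
    rv=(R.inv()*Rt).as_rotvec(degrees=True)/n; d=(np.array(tp)-p)/n
    for i in range(n):
        t=R.inv().apply(d); print([float(x) for x in t.round(4)]+[float(x) for x in rv.round(2)]+[h]); R=R*Ro.from_rotvec(rv,degrees=True)
E
python3 -c "
from plan import *
plan([.55,.02,.205],1.394,14,0)"
```

```text
[-0.0366, -0.0303, -0.0, -0.0, 0.0, 5.77, 0]
[-0.0395, -0.0265, -0.0, -0.0, 0.0, 5.77, 0]
[-0.0419, -0.0223, -0.0, -0.0, 0.0, 5.77, 0]
[-0.044, -0.018, -0.0, -0.0, 0.0, 5.77, 0]
[-0.0456, -0.0135, -0.0001, -0.0, 0.0, 5.77, 0]
[-0.0467, -0.0088, -0.0001, -0.0, 0.0, 5.77, 0]
[-0.0473, -0.0041, -0.0001, -0.0, 0.0, 5.77, 0]
[-0.0475, 0.0007, -0.0001, -0.0, 0.0, 5.77, 0]
[-0.0472, 0.0055, -0.0001, -0.0, 0.0, 5.77, 0]
[-0.0464, 0.0102, -0.0001, -0.0, 0.0, 5.77, 0]
[-0.0452, 0.0148, -0.0001, -0.0, 0.0, 5.77, 0]
[-0.0434, 0.0193, -0.0001, -0.0, 0.0, 5.77, 0]
[-0.0413, 0.0235, -0.0001, -0.0, 0.0, 5.77, 0]
[-0.0387, 0.0276, -0.0001, -0.0, 0.0, 5.77, 0]
```

```bash
python3 -m jog '[-0.037,-0.030,0,0,0,5.8,0, -0.039,-0.026,0,0,0,5.8,0, -0.042,-0.022,0,0,0,5.8,0, -0.044,-0.018,0,0,0,5.8,0, -0.046,-0.013,0,0,0,5.8,0]'
python3 -m jog '[-0.047,-0.009,0,0,0,5.8,0, -0.047,-0.004,0,0,0,5.8,0, -0.047,0.001,0,0,0,5.8,0, -0.047,0.005,0,0,0,5.8,0, -0.046,0.010,0,0,0,5.8,0]'
python3 -m jog '[-0.045,0.015,0,0,0,5.8,0, -0.043,0.019,0,0,0,5.8,0, -0.041,0.024,0,0,0,5.8,0, -0.039,0.028,0,0,0,5.5,0, 0,0,0,0,0,0,0]'
python3 - <<'E'
from bench import *
import cv2,pickle
d=get_image("wrist");pickle.dump(d,open("w1.pkl","wb"));cv2.imwrite("pics/w1.png",d["color"]);s=read_state();print(s["t"],s["tool_pos"],s["tool_rot"])
cv2.imwrite("pics/w1b.png",cv2.resize(d["color"][80:330,130:400],None,fx=2.2,fy=2.2,interpolation=cv2.INTER_CUBIC))
E
```

```text
t: 0.88
tool_pos: [0.3308, 0.3861, 0.2047]
tool_rot: [3.141, 0.0, 2.296]
ft_force: [0.4, -0.2, -0.0]
opening: 0.999
t: 1.5
tool_pos: [0.4521, 0.1831, 0.2048]
tool_rot: [3.141, -0.0, 1.789]
ft_force: [0.3, 1.2, 0.1]
opening: 1.003
t: 2.12
tool_pos: [0.5504, 0.0194, 0.2044]
tool_rot: [-3.141, 0.0, 1.389]
ft_force: [-0.2, 0.5, 0.9]
opening: 0.999
2.175 [0.5497164  0.02085883 0.20436161] [-3.14060412e+00 -2.44036129e-04  1.39097224e+00]
```

View pics/w1.png

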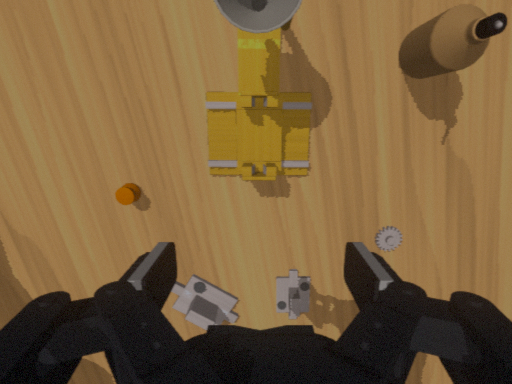

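```bash
python3 - <<'E'
import cv2
i=cv2.imread("pics/w1.png")
cv2.imwrite("pics/w1c.png",cv2.resize(i[82:187,200:320],None,fx=6,fy=6,interpolation=cv2.INTER_CUBIC)[:600])
cv2.imwrite("pics/w1d.png",cv2.resize(i[262:325,265:325],None,fx=9,fy=9,interpolation=cv2.INTER_CUBIC))
E
```

```text
(no output)
```

View pics/w1c.png

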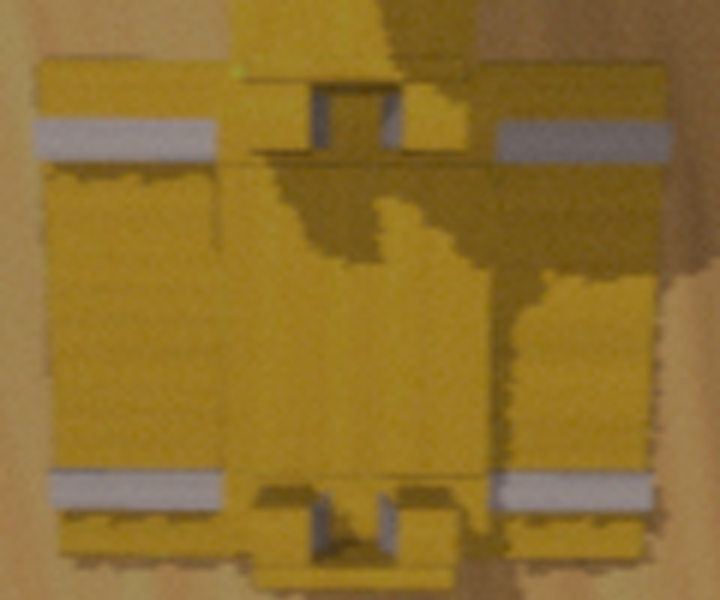

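View pics/w1d.png

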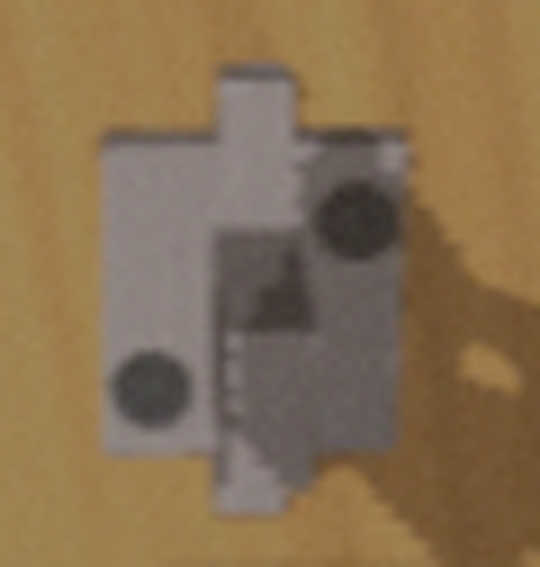

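```bash
python3 - <<'E'
from h import *
import pickle
T,S=pickle.load(open("cams.pkl","rb"));W=pickle.load(open("w1.pkl","rb"))
B=np.array([[25,30,6],[25,-30,6],[-25,-30,6],[-25,30,6]])/1e3
E_=np.array([[6,42,6],[-6,42,6],[6,-42,6],[-6,-42,6]])/1e3
R=np.array([[7,15,34],[7,-15,34],[-7,-15,34],[-7,15,34]])/1e3
t=un([(275,160),(595,205),(552,475),(235,435),(185,258),(180,318),(645,318),(640,378)],(270,175),12)
s=un([(440,185),(550,440),(260,505),(165,245),(465,515),(400,525),(365,155),(415,270),(345,290),(295,165)],(235,225),12)
w=un([(405,138),(395,452),(103,452),(102,140),(292,78),(220,78),(280,514),(215,512),(315,330),(222,330)],(265,262),9)
oT=(T,np.vstack([B,E_]),t); oS=(S,np.vstack([B,E_[2:],R]),s); oW=(W,np.vstack([B,E_,R[[0,3]]]),w)
for o in ([oW],[oT,oW],[oT,oS,oW]):
    p,e,r=fit([.565,-.176,0,-.157],o); print("plate",p.round(4),e.round(2))
K=np.array([[65,52,6],[65,-52,6],[-65,-52,6],[-65,52,6]])/1e3
t=un([(270,85),(550,125),(490,480),(210,435)],(130,160),6)
s=un([(570,235),(655,455),(145,562),(80,322)],(175,140),9)
w=un([(665,63),(645,555),(60,555),(42,62)],(200,82),6)
oT=(T,K,t); oS=(S,K,s); oW=(W,K,w)
for o in ([oW],[oT,oW],[oT,oS,oW]):
    p,e,r=fit([.557,.066,0,-.177],o); print("brk",p.round(4),e.round(2))
    for nm,uv,z in [("+y edges",[(312,150),(403,150)],.05),("-y",[(312,508),(396,508)],.05),("post+ y",[(232,150),(472,150)],.05),("post-",[(252,508),(460,508)],.05)]:
        for q in un(uv,(200,82),6):
            v=ray(W,q,z)-np.array([p[0],p[1],0]); a=p[3]; print(nm,round(np.cos(a)*v[0]+np.sin(a)*v[1],4),round(-np.sin(a)*v[0]+np.cos(a)*v[1],4))
E
```

```text
plate [ 0.5648 -0.1754 -0.0006 -0.1659] 0.27
plate [ 0.5646 -0.1758 -0.0012 -0.1622] 0.35
plate [ 0.5647 -0.1762 -0.0019 -0.163 ] 0.41
brk [ 0.5573  0.0659 -0.0059 -0.1828] 0.28
+y edges -0.0072 0.0331
+y edges 0.0093 0.0331
-y -0.0077 -0.0327
-y 0.0085 -0.0327
post+ y -0.0218 0.033
post+ y 0.0219 0.0331
post- -0.0192 -0.0328
post- 0.0209 -0.0327
brk [ 0.5571  0.066  -0.0057 -0.1803] 0.37
+y edges -0.0069 0.033
+y edges 0.0096 0.033
-y -0.0075 -0.0328
-y 0.0087 -0.0328
post+ y -0.0215 0.033
post+ y 0.0222 0.033
post- -0.0191 -0.0328
post- 0.021 -0.0328
brk [ 0.5574  0.066  -0.0039 -0.1813] 0.82
+y edges -0.0072 0.033
+y edges 0.0094 0.033
-y -0.0077 -0.0328
-y 0.0085 -0.0328
post+ y -0.0218 0.0329
post+ y 0.0219 0.033
post- -0.0193 -0.0328
post- 0.0208 -0.0328
```

Two further views agree:
- **Plate:** (0.5647,-0.176), yaw -0.163.
- **Bracket:** (0.5573,0.066), yaw about -0.182.
- **Slots:** the slot walls put the saddle centre about +0.8 mm along x.

Next I go over the plate.

```bash
python3 -c "
from plan import *
plan([.5647,-.176,.205],1.408,4,0.4)
plan([.5647,-.176,.06],1.408,4,0.4,[.5647,-.176,.205],[np.pi,0,1.408])"
```

```text
[-0.0478, 0.0125, -0.0002, -0.01, -0.0, -0.24, 0.4]
[-0.0478, 0.0123, -0.0002, -0.01, -0.0, -0.24, 0.4]
[-0.0479, 0.0121, -0.0002, -0.01, -0.0, -0.24, 0.4]
[-0.0479, 0.0119, -0.0002, -0.01, -0.0, -0.24, 0.4]
[0.0, -0.0, 0.0362, 0.0, 0.0, 0.0, 0.4]
[0.0, -0.0, 0.0362, 0.0, 0.0, 0.0, 0.4]
[0.0, -0.0, 0.0362, 0.0, 0.0, 0.0, 0.4]
[0.0, -0.0, 0.0362, 0.0, 0.0, 0.0, 0.4]
```

```bash
python3 -m jog '[-0.048,0.012,0,0,0,-0.2,0.4, -0.048,0.012,0,0,0,-0.2,0.4, -0.048,0.012,0,0,0,-0.3,0.4, -0.048,0.012,0,0,0,-0.3,0.4, 0,0,0.035,0,0,0,0.5]'
python3 -m jog '[0,0,0.05,0,0,0,0.5, 0,0,0.04,0,0,0,0.5, 0,0,0,0,0,0,0.5, 0,0,0,0,0,0,0.5]'
python3 - <<'E'
from bench import *
import cv2,pickle
s=read_state();print(s["t"],s["tool_pos"],s["tool_rot"],s["ft_force"],s["opening"])
d=get_image("wrist");pickle.dump(d,open("w2.pkl","wb"));cv2.imwrite("pics/w2.png",d["color"])
E
```

```text
t: 2.8
tool_pos: [0.5661, -0.1782, 0.1731]
tool_rot: [3.134, 0.002, 1.408]
ft_force: [0.3, -0.0, 0.1]
opening: 0.499
t: 3.3
tool_pos: [0.5651, -0.1752, 0.0816]
tool_rot: [3.139, 0.001, 1.412]
ft_force: [0.9, 0.3, 0.0]
opening: 0.501
3.3 [ 0.56505516 -0.1751898   0.08164866] [3.13912533e+00 5.67760610e-04 1.41155306e+00] [0.90351086 0.26009949 0.03305934] 0.5011442265971277
```

View pics/w2.png

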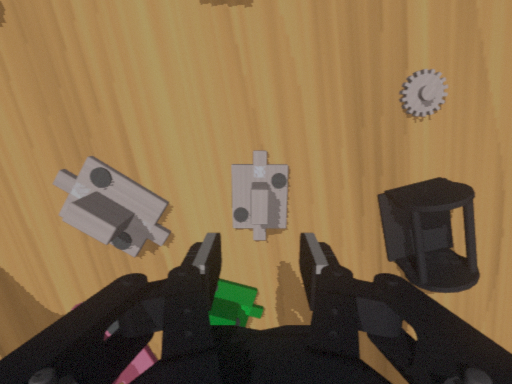

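```bash
python3 - <<'E'
from h import *
import pickle
W=pickle.load(open("w2.pkl","rb"))
i=W["color"]; cv2.imwrite("pics/w2c.png",cv2.resize(i[140:250,210:310],None,fx=5,fy=5,interpolation=cv2.INTER_CUBIC))
B=np.array([[25,30,6],[25,-30,6],[-25,-30,6],[-25,30,6],[6,42,6],[-6,-42,6],[7,15,34],[-7,-15,34]])/1e3
print(proj(W,pose([.5647,-.176,0,-.163],B)).round(1)); print(proj(W,[[.5651,-.1752,.0816]]))
E
```

```text
[[287.8 164.8]
 [285.8 228.7]
 [232.1 228.5]
 [230.6 164.6]
 [266.2 150.9]
 [252.5 240.4]
 [268.  189.3]
 [250.5 224.6]]
[[259.48470602 228.96536227]]
```

View pics/w2c.png

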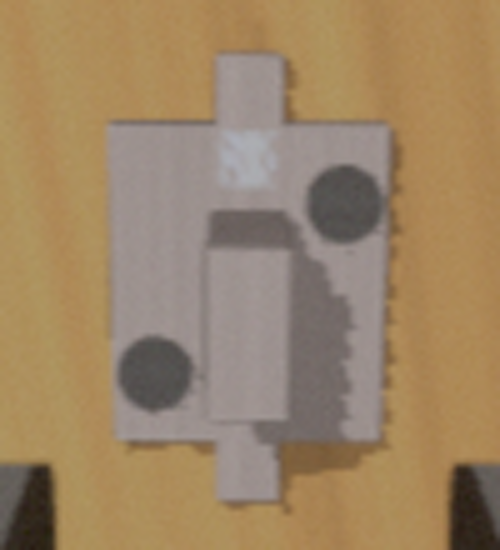

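The crop agrees with the prediction to under 1 px, and the rib is centred and square between the jaws. I descend over the rib.

```bash
python3 -m jog '[0,0,0.035,0,0,0,0.5, 0,0,0.022,0,0,0,0.5, 0,0,0.008,0,0,0,0.5, 0,0,0,0,0,0,0.5]' 30
python3 - <<'E'
from bench import *
import cv2,pickle
s=read_state();print(s["t"],s["tool_pos"],s["tool_rot"],s["ft_force"],s["opening"])
d=get_image("wrist");cv2.imwrite("pics/w3.png",d["color"])
E
```

```text
t: 3.85
tool_pos: [0.5649, -0.1758, 0.0161]
tool_rot: [3.14, 0.0, 1.41]
ft_force: [-0.2, -0.8, -0.3]
opening: 0.5
3.85 [ 0.56487801 -0.17584645  0.01607414] [3.13975393e+00 4.81815309e-04 1.41044656e+00] [-0.18618565 -0.76332129 -0.32041062] 0.5003086306338371
```

View pics/w3.png

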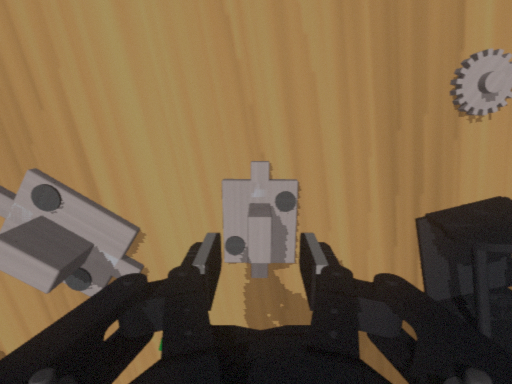

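```bash
python3 -m jog '[0,0,0.0055,0,0,0,0.5, 0,0,0,0,0,0,0.5, 0,0,0,0,0,0,1, 0,0,0,0,0,0,1, 0,0,0,0,0,0,1]' 40
python3 -m jog '[0,0,0,0,0,0,1, 0,0,0,0,0,0,1]' 
python3 - <<'E'
from bench import *
import cv2,pickle
s=read_state();print(s["t"],s["tool_pos"],s["tool_rot"],s["ft_force"],s["opening"])
d=get_image("wrist");cv2.imwrite("pics/w4.png",cv2.resize(d["color"][140:330,150:370],None,fx=3,fy=3))
E
```

```text
t: 4.53
tool_pos: [0.564, -0.1756, 0.0093]
tool_rot: [3.141, 0.0, 1.41]
ft_force: [-0.6, -0.1, -0.1]
opening: -0.004
t: 4.78
tool_pos: [0.5639, -0.1756, 0.0092]
tool_rot: [-3.142, 0.0, 1.41]
ft_force: [0.3, -0.0, -0.7]
opening: -0.001
4.775 [ 0.56392894 -0.17557058  0.00919503] [-3.14156231e+00  2.38427692e-05  1.41021624e+00] [ 0.31303842 -0.00132628 -0.68889117] -0.0007222647318229986
```

View pics/w4.png

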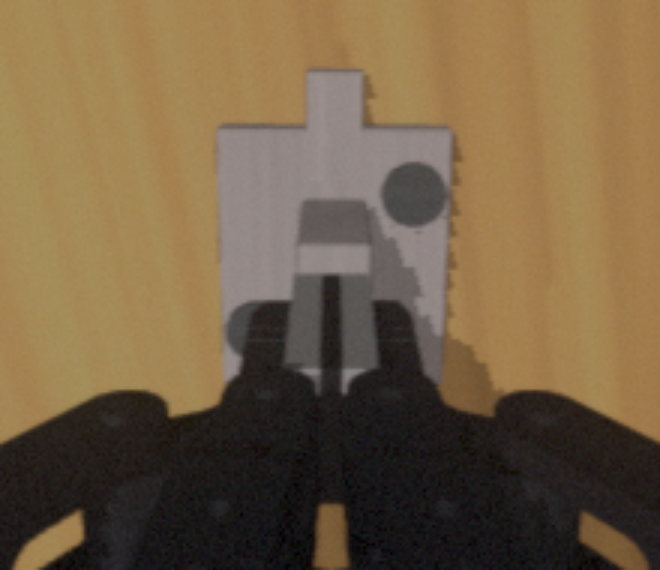

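```bash
python3 - <<'E'
from bench import *
import cv2
d=get_image("wrist");cv2.imwrite("pics/w5.png",cv2.resize(d["color"][195:275,220:300],None,fx=7,fy=7,interpolation=cv2.INTER_CUBIC))
d=get_image("side");cv2.imwrite("pics/s5.png",cv2.resize(d["color"][190:290,200:330],None,fx=6,fy=6,interpolation=cv2.INTER_CUBIC))
E
```

```text
(no output)
```

View pics/w5.png

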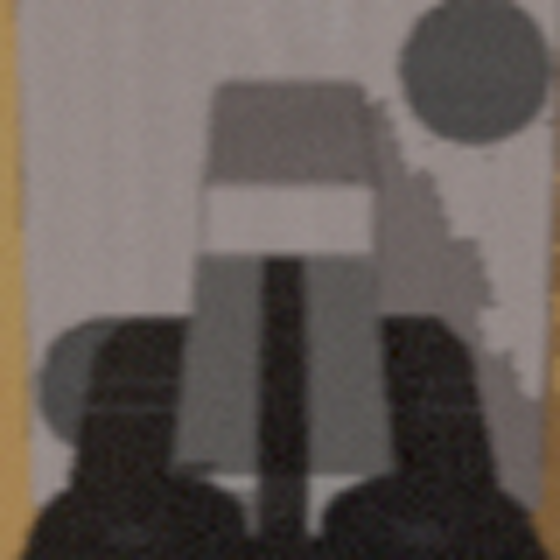

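View pics/s5.png

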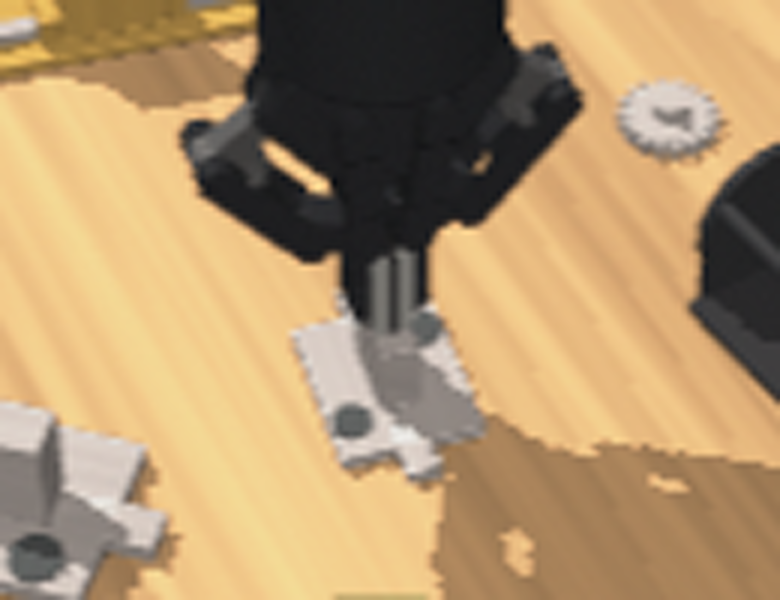

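The opening reads 0 and the pads look as if they overlap the rib, so I can't tell whether it is held. A small lift will show it.

```bash
python3 -m jog '[0,0,-0.010,0,0,0,1, 0,0,-0.015,0,0,0,1, 0,0,0,0,0,0,1]' 
python3 - <<'E'
from bench import *
import cv2
d=get_image("wrist");cv2.imwrite("pics/w6.png",cv2.resize(d["color"][140:330,150:370],None,fx=3,fy=3,interpolation=cv2.INTER_CUBIC))
d=get_image("side");cv2.imwrite("pics/s6.png",cv2.resize(d["color"][190:290,200:330],None,fx=6,fy=6,interpolation=cv2.INTER_CUBIC))
E
```

```text
t: 5.3
tool_pos: [0.5657, -0.1764, 0.0369]
tool_rot: [3.137, 0.001, 1.41]
ft_force: [0.7, 0.0, 0.4]
opening: -0.001
```

View pics/w6.png

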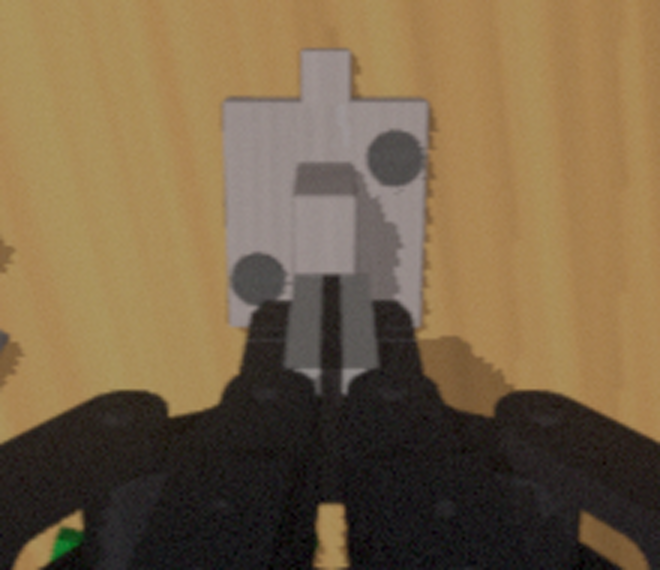

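View pics/s6.png

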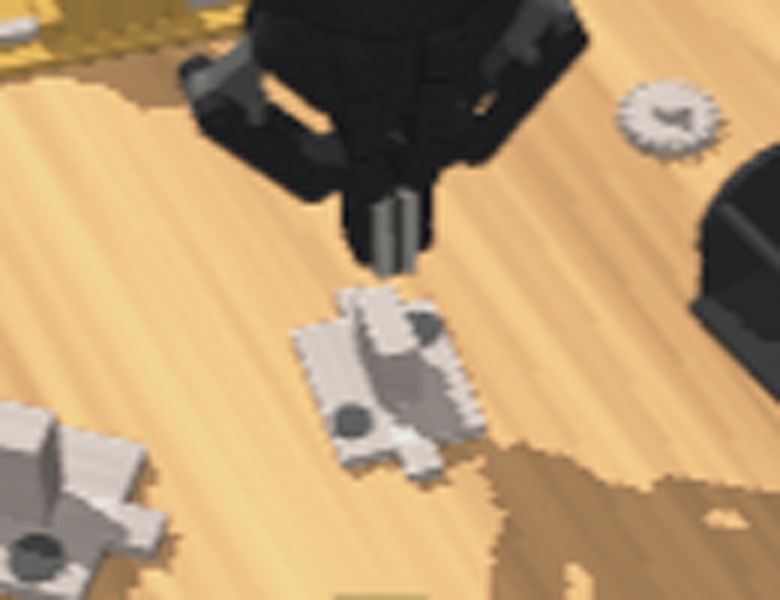

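The plate stayed on the bench. The fingers shut in the air above the rib, so the tips must be higher than `tool_pos` suggests. I'll measure where they really are.

```bash
python3 - <<'E'
from h import *
from bench import *
import pickle
s=read_state(); print(s["tool_pos"],s["joints"])
S=get_image("side");W=get_image("wrist");T=get_image("top")
print("TCP side",proj(S,s["tool_pos"]),"top",proj(T,s["tool_pos"]),"wrist",proj(W,s["tool_pos"]), W["world_from_camera"][:3,3])
q=un([(395,270)],(200,190),6)[0]
for z in (.03,.04,.05,.06,.07): print(z,ray(S,q,z).round(4), )
cv2.imwrite("pics/t6.png",cv2.resize(T["color"][150:250,255:355],None,fx=6,fy=6,interpolation=cv2.INTER_CUBIC))
E
```

```text
[ 0.56441308 -0.17576295  0.0350192 ] [-4.27735303e-01  1.35727878e-01  1.82311561e+00 -1.11488722e-05
  1.18133581e+00 -2.67205445e-01]
TCP side [[263.54973676 241.99146085]] top [[305.90840901 200.28428732]] wrist [[260.15897216 229.57757006]] [ 0.57524048 -0.10671709  0.20341356]
0.03 [ 0.5787 -0.1556  0.03  ]
0.04 [ 0.5745 -0.1639  0.04  ]
0.05 [ 0.5704 -0.1723  0.05  ]
0.06 [ 0.5662 -0.1806  0.06  ]
0.07 [ 0.5621 -0.189   0.07  ]
```

View pics/t6.png

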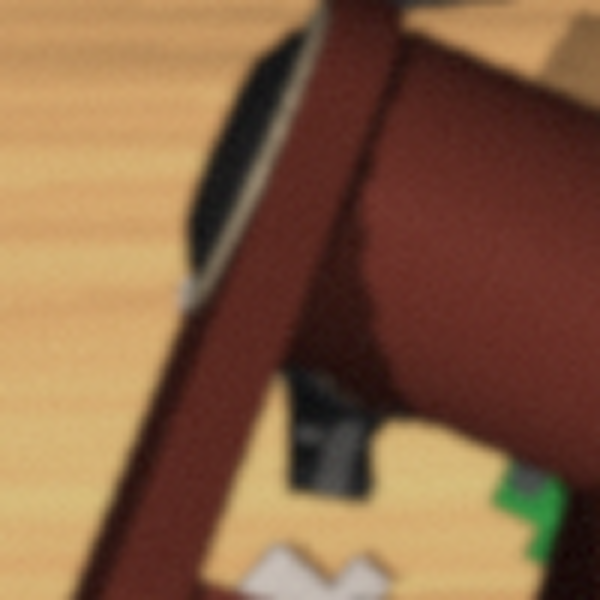

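```bash
python3 - <<'E'
from h import *
from bench import *
W=get_image("wrist");S=get_image("side")
for z in (.035,.045,.055,.06,.065,.07,.08): print(z,ray(W,(260,231.7),z).round(4), ray(S,un([(395,270)],(200,190),6)[0],z).round(4))
cv2.imwrite("pics/s7.png",cv2.resize(S["color"][140:250,220:310],None,fx=5.4,fy=5.4,interpolation=cv2.INTER_CUBIC))
E
```

```text
0.035 [ 0.5637 -0.1768  0.035 ] [ 0.5766 -0.1597  0.035 ]
0.045 [ 0.5644 -0.1726  0.045 ] [ 0.5725 -0.1681  0.045 ]
0.055 [ 0.5651 -0.1684  0.055 ] [ 0.5683 -0.1764  0.055 ]
0.06 [ 0.5654 -0.1663  0.06  ] [ 0.5662 -0.1806  0.06  ]
0.065 [ 0.5658 -0.1642  0.065 ] [ 0.5641 -0.1848  0.065 ]
0.07 [ 0.5661 -0.1621  0.07  ] [ 0.5621 -0.189   0.07  ]
0.08 [ 0.5668 -0.158   0.08  ] [ 0.5579 -0.1973  0.08  ]
```

View pics/s7.png

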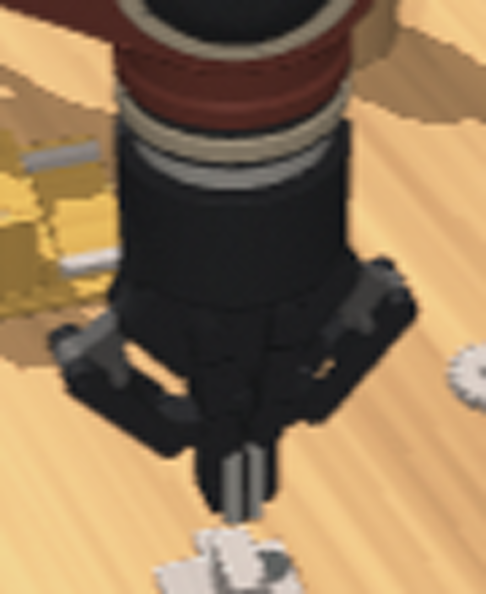

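Triangulated from the side and wrist views, the finger tips sit about 30 mm higher than the reported TCP: 0.066 against 0.035. That explains the empty grasp, since the tips were at about 39 mm, above the 34 mm rib. I open and go lower by that amount, watching the force.

```bash
python3 -m jog '[0,0,0,0,0,0,0.5, 0,0,0,0,0,0,0.5, 0,0,0.020,0,0,0,0.5, 0,0,0.010,0,0,0,0.5, 0,0,0,0,0,0,0.5]' 
python3 -m jog '[0,0,0.010,0,0,0,0.5, 0,0,0.006,0,0,0,0.5, 0,0,0,0,0,0,0.5]' 
python3 -m jog '[0,0,0.005,0,0,0,0.5, 0,0,0,0,0,0,0.5]' 
python3 - <<'E'
from bench import *
import cv2
d=get_image("wrist");cv2.imwrite("pics/w8.png",cv2.resize(d["color"][140:330,150:370],None,fx=3,fy=3,interpolation=cv2.INTER_CUBIC))
d=get_image("side");cv2.imwrite("pics/s8.png",cv2.resize(d["color"][190:290,200:330],None,fx=6,fy=6,interpolation=cv2.INTER_CUBIC))
E
```

```text
t: 6.28
tool_pos: [0.5624, -0.1748, 0.0019]
tool_rot: [-3.138, -0.001, 1.41]
ft_force: [-0.4, 0.9, 0.4]
opening: 0.497
t: 6.65
tool_pos: [0.5634, -0.1753, -0.0125]
tool_rot: [-3.14, -0.0, 1.41]
ft_force: [-0.2, 0.2, -0.3]
opening: 0.498
t: 6.9
tool_pos: [0.5637, -0.1754, -0.0171]
tool_rot: [-3.141, -0.0, 1.41]
ft_force: [-0.3, -0.5, -0.2]
opening: 0.497
```

View pics/w8.png

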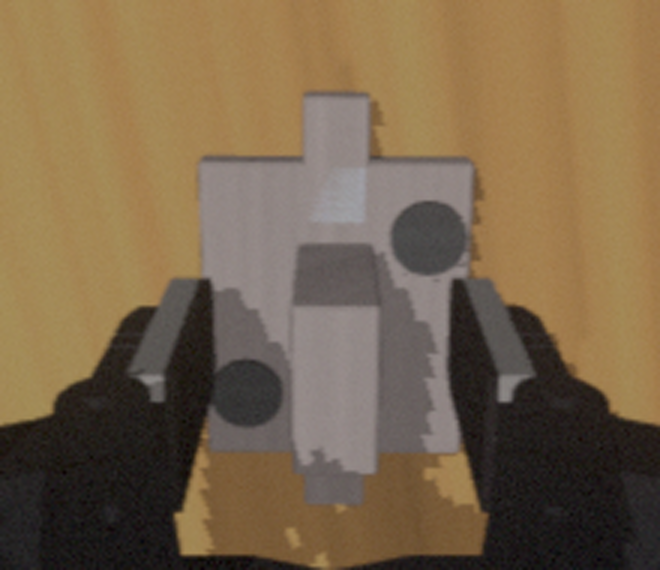

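View pics/s8.png

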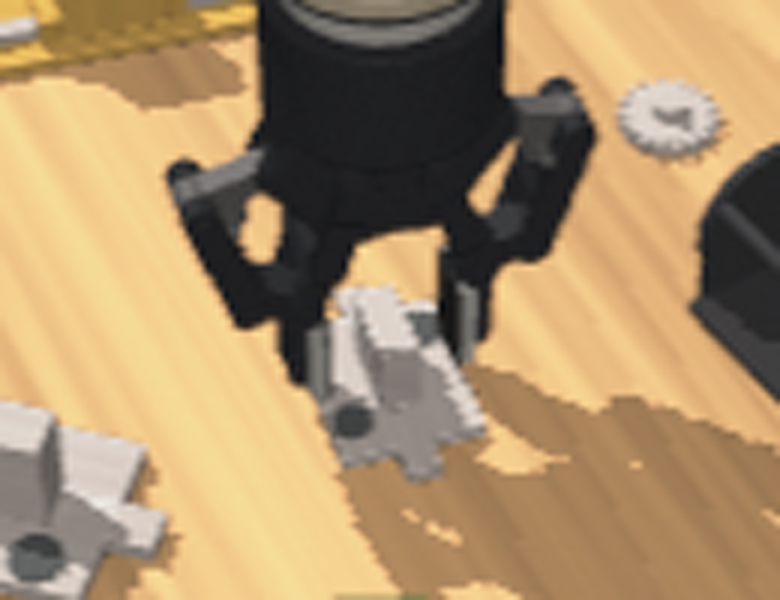

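Now the fingers clearly straddle the rib. I close on it.

```bash
python3 -m jog '[0,0,0.001,0,0,0,0.5, 0,0,0,0,0,0,1, 0,0,0,0,0,0,1, 0,0,0,0,0,0,1, 0,0,0,0,0,0,1]' 45
python3 -m jog '[0,0,-0.010,0,0,0,1, 0,0,-0.020,0,0,0,1, 0,0,-0.030,0,0,0,1, 0,0,0,0,0,0,1]' 
python3 - <<'E'
from bench import *
import cv2,pickle
d=get_image("wrist");pickle.dump(d,open("w9.pkl","wb"));cv2.imwrite("pics/w9.png",cv2.resize(d["color"][140:330,150:370],None,fx=3,fy=3,interpolation=cv2.INTER_CUBIC))
d=get_image("side");pickle.dump(d,open("s9.pkl","wb"));cv2.imwrite("pics/s9.png",cv2.resize(d["color"][160:280,200:330],None,fx=5,fy=5,interpolation=cv2.INTER_CUBIC))
E
```

```text
t: 7.62
tool_pos: [0.5642, -0.1757, -0.0176]
tool_rot: [3.141, 0.0, 1.41]
ft_force: [0.5, -0.3, 0.9]
opening: 0.154
t: 8.12
tool_pos: [0.5668, -0.1768, 0.0466]
tool_rot: [3.134, 0.002, 1.41]
ft_force: [0.0, 0.3, -2.5]
opening: 0.158
```

View pics/w9.png

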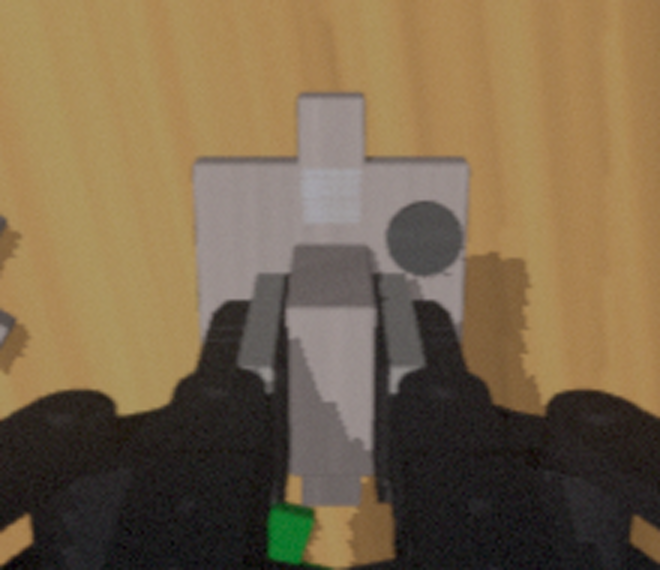

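View pics/s9.png

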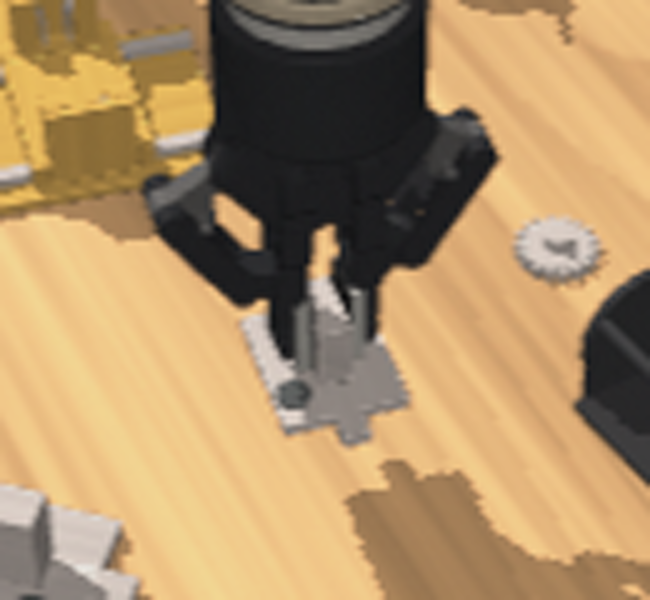

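The plate is held: opening 0.156 (about 14 mm) and it hangs level. Now I carry it over the bracket with the underside at about 75 mm.

```bash
python3 -c "
from plan import *
print(read_state()['tool_pos'],read_state()['t'])
plan([.5575,.066,.060],np.pi/2-.182,6,1)"
```

```text
[ 0.56411122 -0.1756427   0.04267317] 8.225
[0.0396, -0.0075, -0.0029, 0.01, 0.0, 0.2, 1]
[0.0396, -0.0077, -0.0029, 0.01, 0.0, 0.2, 1]
[0.0395, -0.0078, -0.0029, 0.01, 0.0, 0.2, 1]
[0.0395, -0.0079, -0.0029, 0.01, 0.0, 0.2, 1]
[0.0395, -0.0081, -0.0029, 0.01, 0.0, 0.2, 1]
[0.0394, -0.0082, -0.0029, 0.01, 0.0, 0.2, 1]
```

```bash
python3 -m jog '[0.02,-0.004,-0.017,0,0,0.2,1, 0.035,-0.007,0,0,0,0.2,1, 0.042,-0.008,0,0,0,0.2,1, 0.042,-0.008,0,0,0,0.2,1, 0.042,-0.008,0,0,0,0.2,1]'
python3 -m jog '[0.036,-0.007,0,0,0,0.2,1, 0.020,-0.004,0,0,0,0,1, 0,0,0,0,0,0,1, 0,0,0,0,0,0,1, 0,0,0,0,0,0,1]'
python3 - <<'E'
from bench import *
import cv2,pickle
s=read_state();print(s["t"],s["tool_pos"],s["tool_rot"])
d=get_image("wrist");d["s"]=s;pickle.dump(d,open("w10.pkl","wb"));cv2.imwrite("pics/w10.png",cv2.resize(d["color"][130:330,160:360],None,fx=3,fy=3,interpolation=cv2.INTER_CUBIC))
E
```

```text
t: 8.85
tool_pos: [0.5588, 0.0112, 0.059]
tool_rot: [-3.14, -0.0, 1.393]
ft_force: [0.0, -0.2, -1.9]
opening: 0.155
t: 9.48
tool_pos: [0.559, 0.0648, 0.0592]
tool_rot: [-3.141, 0.0, 1.388]
ft_force: [-0.2, 0.6, -1.0]
opening: 0.154
9.475 [0.55901129 0.06483609 0.05917026] [-3.14148811e+00  2.95422431e-04  1.38793755e+00]
```

View pics/w10.png

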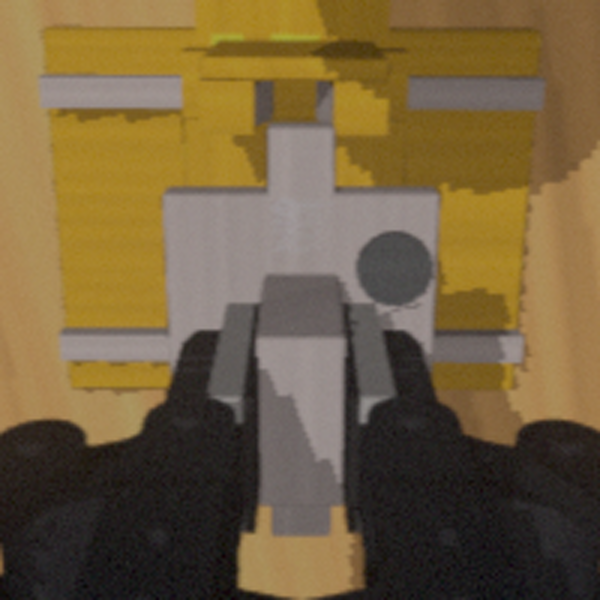

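```bash
python3 - <<'E'
import pickle,cv2
d=pickle.load(open("w10.pkl","rb"));cv2.imwrite("pics/w10b.png",cv2.resize(d["color"][135:235,205:310],None,fx=7,fy=7,interpolation=cv2.INTER_CUBIC)[:600])
E
```

```text
(no output)
```

View pics/w10b.png

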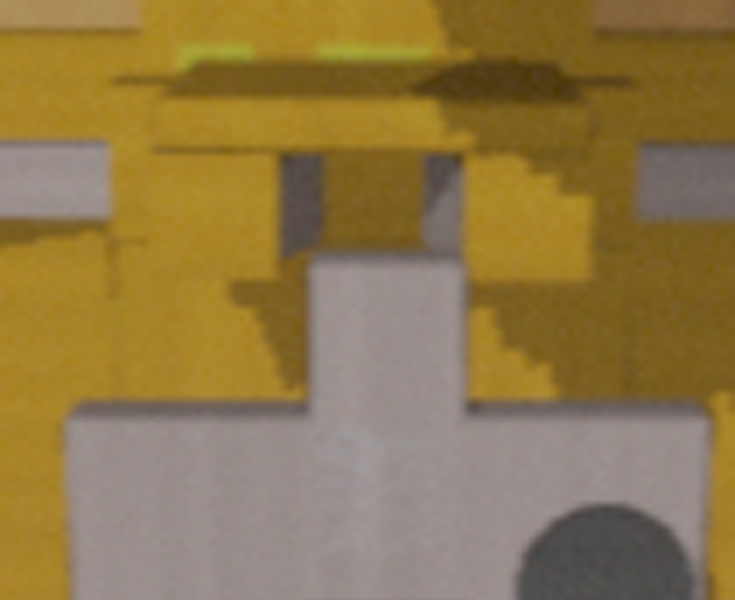

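```bash
python3 - <<'E'
from h import *
import pickle
W=pickle.load(open("w10.pkl","rb"));s=W["s"]
M=np.array([[6,42,6],[-6,42,6],[25,30,6],[-25,30,6],[7,15,34],[-7,15,34],[7,15,6],[-7,15,6],[6,-42,6],[-6,-42,6]])/1e3
u=np.vstack([un([(464,260),(311,262),(710,413),(66,415)],(205,135),7),un([(345,337),(260,337),(341,275),(267,275),(331,533),(273,533)],(160,130),3)])
p,e,r=fit([.559,.065,.076,-.18],[(W,M,u)]);print("plate",p.round(4),e.round(2), (r.fun.reshape(-1,2)).round(1).tolist())
t=s["tool_pos"];a=s["tool_rot"][2]
K=np.array([[65,52,6],[65,-52,6],[-65,-52,6],[-65,52,6]])/1e3
k=un([(538,31),(514,387),(72,387),(46,31)],(160,130),3)
b,e,r=fit([.557,.066,0,-.18],[(W,K,k)]);print("brk",b.round(4),e.round(2))
f=lambda v,p:np.array([np.cos(p[3])*(v[0]-p[0])+np.sin(p[3])*(v[1]-p[1]),-np.sin(p[3])*(v[0]-p[0])+np.cos(p[3])*(v[1]-p[1])])
for q in un([(280,152),(465,152),(275,280)],(205,135),7): print("slot",ray(W,q,.05).round(4),f(ray(W,q,.05),b).round(4))
print("plate in brk",f(p,b),p[3]-b[3],"tcp minus plate",t-p[:3],a-np.pi/2-p[3])
E
```

```text
plate [ 0.5594  0.0639  0.0747 -0.1792] 0.63 [[0.6, 0.7], [-0.1, 0.4], [0.3, 0.5], [0.1, 0.5], [0.9, -0.4], [-1.1, -0.3], [-0.5, -1.2], [-0.9, -1.1], [0.3, 0.2], [0.0, 0.3]]
brk [ 0.5571  0.0651 -0.0042 -0.182 ] 0.37
slot [0.5581 0.1113 0.05  ] [-0.0074  0.0457]
slot [0.5745 0.1083 0.05  ] [0.0093 0.0457]
slot [0.5553 0.0999 0.05  ] [-0.0081  0.0339]
plate in brk [ 0.00250989 -0.00070669] 0.002821071976320727 tcp minus plate [-0.00042286  0.00092431 -0.01551185] -0.0036899794637171024
```

Slot centre is at (0.5582,0.0659) from both wrist views and the plate is at (0.5594,0.064). I correct by -1.5 mm across and +1.6 mm along, lower to just above the posts, and look again.

```bash
python3 -m jog '[0.0016,-0.0015,0.01,0,0,0,1, 0,0,0.01,0,0,0,1, 0,0,0,0,0,0,1, 0,0,0,0,0,0,1]'
python3 - <<'E'
from bench import *
import cv2,pickle
s=read_state();print(s["t"],s["tool_pos"],s["tool_rot"],s["ft_force"])
d=get_image("wrist");d["s"]=s;pickle.dump(d,open("w11.pkl","wb"));cv2.imwrite("pics/w11.png",cv2.resize(d["color"][135:235,205:310],None,fx=7,fy=7,interpolation=cv2.INTER_CUBIC)[:600])
d=get_image("side");pickle.dump(d,open("s11.pkl","wb"));cv2.imwrite("pics/s11.png",cv2.resize(d["color"][110:210,165:265],None,fx=6,fy=6,interpolation=cv2.INTER_CUBIC))
E
```

```text
t: 10.02
tool_pos: [0.5577, 0.0676, 0.039]
tool_rot: [-3.141, 0.0, 1.389]
ft_force: [0.6, 0.4, -2.5]
opening: 0.153
10.025 [0.55768463 0.067636   0.03897474] [-3.14122582e+00  1.05229984e-04  1.38931780e+00] [ 0.57557563  0.4186521  -2.51206222]
```

View pics/w11.png

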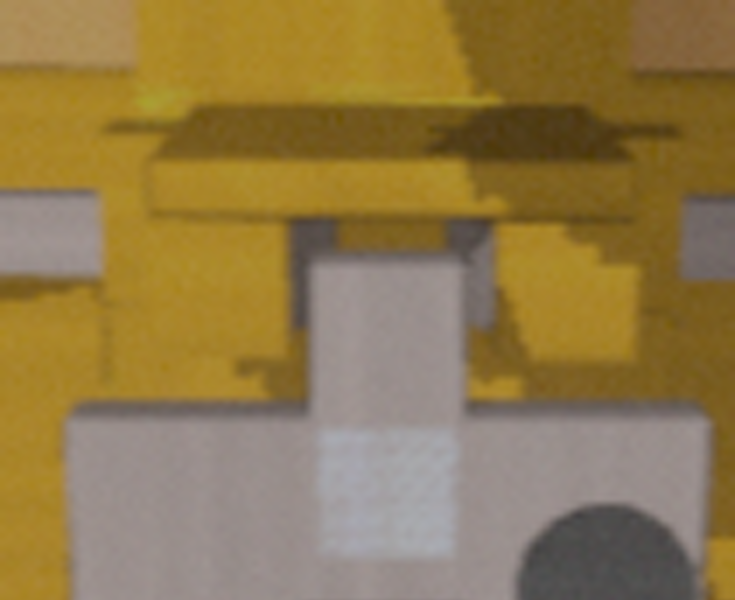

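View pics/s11.png

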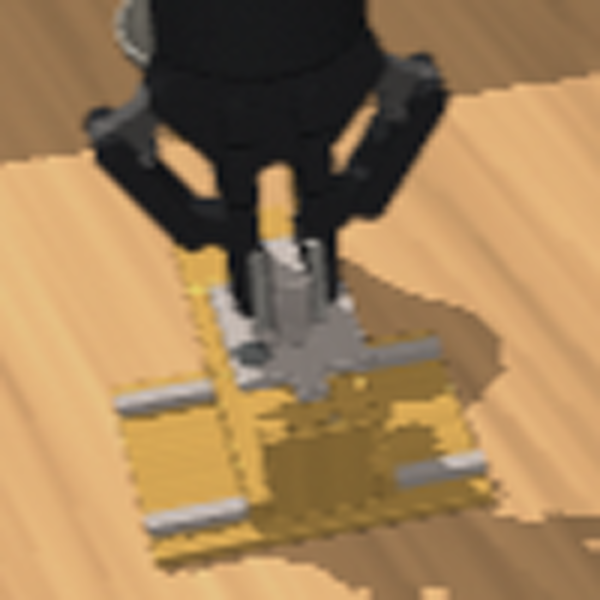

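```bash
python3 - <<'E'
from h import *
import pickle
W=pickle.load(open("w11.pkl","rb"));S=pickle.load(open("s11.pkl","rb"));s=W["s"]
a=s["tool_rot"][2]-np.pi/2; t=s["tool_pos"]
def loc(P,Q): v=Q-P; return np.array([np.cos(a)*v[0]+np.sin(a)*v[1],-np.sin(a)*v[0]+np.cos(a)*v[1]])
for h in (.0155,.0178):
  zt=t[2]+h+.006
  e=[ray(W,q,zt) for q in un([(464,260),(311,262)],(205,135),7)]
  print("ear end rel tcp",[loc(t,x).round(4) for x in e])
sl=[ray(W,q,.05) for q in un([(290,215),(497,217),(290,355),(637,362)],(205,135),7)]
print("slot rel tcp",[loc(t,x).round(4) for x in sl])
print("slots world",[x.round(4) for x in sl])
# side check: ear end -y
q=un([(312,397)],(165,110),6)[0]
for z in (.055,.06): print(ray(S,q,z), loc(t,ray(S,q,z)))
E
```

```text
ear end rel tcp [array([0.0061, 0.0415]), array([-0.0055,  0.0414])]
ear end rel tcp [array([0.006, 0.042]), array([-0.0054,  0.0418])]
slot rel tcp [array([-0.0076,  0.0432]), array([0.0091, 0.0431]), array([-0.0077,  0.0316]), array([0.0209, 0.031 ])]
slots world [array([0.558 , 0.1115, 0.05  ]), array([0.5744, 0.1083, 0.05  ]), array([0.5558, 0.1001, 0.05  ]), array([0.5838, 0.0944, 0.05  ])]
[0.55212581 0.03002711 0.055     ] [ 0.00132027 -0.03799455]
[0.55016144 0.02439844 0.06      ] [ 0.00040404 -0.04388532]
```

The offset is small: +0.5 mm along the rail and 1.2 mm too far along +y. I correct it and feel downward.

```bash
python3 -m jog '[-0.0012,0.0005,0.002,0,0,0,1, 0,0,0.002,0,0,0,1, 0,0,0.001,0,0,0,1, 0,0,0,0,0,0,1]'
python3 -m jog '[0,0,0.001,0,0,0,1, 0,0,0.001,0,0,0,1, 0,0,0,0,0,0,1]'
```

```text
t: 10.62
tool_pos: [0.5579, 0.0664, 0.034]
tool_rot: [-3.141, 0.0, 1.389]
ft_force: [0.7, 0.3, -1.4]
opening: 0.156
t: 11.0
tool_pos: [0.5579, 0.0664, 0.0321]
tool_rot: [-3.141, 0.0, 1.389]
ft_force: [-0.6, -0.5, -1.8]
opening: 0.151
```

```bash
python3 -m jog '[0,0,0.001,0,0,0,1, 0,0,0.001,0,0,0,1, 0,0,0,0,0,0,1]'
python3 -c "
from bench import *
s=read_state();print(s['ft_force'],s['torque'],s['tool_pos'])"
```

```text
t: 11.38
tool_pos: [0.5579, 0.0664, 0.03]
tool_rot: [-3.141, 0.0, 1.389]
ft_force: [-0.1, -0.3, -1.9]
opening: 0.156
[-0.09277073 -0.34584691 -1.92081876] [-0.02107166 -0.00842093  0.01636437] [0.55791618 0.06639597 0.0300406 ]
```

The underside is now at about 48 mm, below the post tops, with no contact force, so the ears are entering the slots. I continue into the clips.

```bash
python3 -m jog '[0,0,0.001,0,0,0,1, 0,0,0.001,0,0,0,1, 0,0,0,0,0,0,1]'
python3 -m jog '[0,0,0.001,0,0,0,1, 0,0,0.001,0,0,0,1, 0,0,0,0,0,0,1]'
```

```text
t: 11.75
tool_pos: [0.5579, 0.0664, 0.028]
tool_rot: [-3.141, 0.0, 1.389]
ft_force: [-0.4, 0.3, -1.7]
opening: 0.155
t: 12.12
tool_pos: [0.5579, 0.0664, 0.0261]
tool_rot: [-3.141, 0.0, 1.389]
ft_force: [0.4, -0.0, -2.3]
opening: 0.155
```

```bash
python3 -m jog '[0,0,0.001,0,0,0,1, 0,0,0.001,0,0,0,1, 0,0,0,0,0,0,1]'
python3 -c "
from bench import *
s=read_state();print(s['ft_force'],s['torque'],s['tool_pos'])"
```

```text
t: 12.5
tool_pos: [0.5579, 0.0664, 0.0241]
tool_rot: [-3.141, 0.0, 1.389]
ft_force: [-0.3, 0.2, -1.1]
opening: 0.153
[-0.29968093  0.20178137 -1.08277128] [ 0.00605684  0.0322733  -0.04689063] [0.55794341 0.06639934 0.02406884]
```

```bash
python3 -m jog '[0,0,0.001,0,0,0,1, 0,0,0.001,0,0,0,1, 0,0,0,0,0,0,1]'
python3 -m jog '[0,0,0.001,0,0,0,1, 0,0,0,0,0,0,1]'
python3 -m jog '[0,0,0.001,0,0,0,1, 0,0,0,0,0,0,1]'
```

```text
t: 12.88
tool_pos: [0.5578, 0.0664, 0.0221]
tool_rot: [-3.141, 0.0, 1.389]
ft_force: [-0.2, -1.0, 0.1]
opening: 0.156
t: 13.12
tool_pos: [0.5579, 0.0664, 0.0214]
tool_rot: [-3.141, -0.0, 1.389]
ft_force: [-3.3, 0.4, 2.3]
opening: 0.153
t: 13.38
tool_pos: [0.5581, 0.0665, 0.0207]
tool_rot: [-3.141, -0.0, 1.389]
ft_force: [-4.4, 0.3, 4.4]
opening: 0.157
```

The clips are felt: about 6 N vertical and -4.4 N along x. The slot centre is therefore about 0.6 mm toward -x, so I shift that way and press on.

```bash
python3 -m jog '[0,-0.0006,0,0,0,0,1, 0,0,0,0,0,0,1, 0,0,0,0,0,0,1]'
python3 -m jog '[0,0,0.001,0,0,0,1, 0,0,0.001,0,0,0,1, 0,0,0,0,0,0,1]'
```

```text
t: 13.75
tool_pos: [0.5579, 0.0665, 0.0207]
tool_rot: [3.141, -0.0, 1.389]
ft_force: [-2.3, 0.1, 6.2]
opening: 0.153
t: 14.12
tool_pos: [0.5578, 0.0667, 0.0181]
tool_rot: [3.141, -0.001, 1.389]
ft_force: [-0.0, 1.2, 2.5]
opening: 0.156
```

```bash
python3 -m jog '[0,0,0.001,0,0,0,1, 0,0,0.001,0,0,0,1, 0,0,0,0,0,0,1]'
python3 -m jog '[0,0,0.001,0,0,0,1, 0,0,0.001,0,0,0,1, 0,0,0,0,0,0,1]'
```

```text
t: 14.5
tool_pos: [0.5578, 0.0665, 0.0164]
tool_rot: [3.141, -0.0, 1.389]
ft_force: [-1.1, 2.2, 3.9]
opening: 0.154
t: 14.88
tool_pos: [0.5576, 0.0664, 0.0142]
tool_rot: [3.141, 0.0, 1.389]
ft_force: [0.4, 0.2, 4.0]
opening: 0.151
```

```bash
python3 -m jog '[0,0,0.001,0,0,0,1, 0,0,0.001,0,0,0,1, 0,0,0,0,0,0,1]'
python3 -m jog '[0,0,0.001,0,0,0,1, 0,0,0.001,0,0,0,1, 0,0,0,0,0,0,1]'
python3 -c "
from bench import *
s=read_state();print(s['ft_force'],s['torque'],s['tool_pos'])"
```

```text
t: 15.25
tool_pos: [0.5575, 0.0664, 0.0121]
tool_rot: [3.141, 0.0, 1.389]
ft_force: [0.3, 0.4, 3.2]
opening: 0.156
t: 15.62
tool_pos: [0.5575, 0.0665, 0.0101]
tool_rot: [3.141, 0.0, 1.389]
ft_force: [-0.0, -0.0, 4.1]
opening: 0.154
[-0.02032909 -0.00506444  4.06012567] [-0.05873724 -0.01853573  0.00124981] [0.55748332 0.06646482 0.01009048]
```

```bash
python3 -m jog '[0,0,0.001,0,0,0,1, 0,0,0.001,0,0,0,1, 0,0,0,0,0,0,1]'
python3 -m jog '[0,0,0.001,0,0,0,1, 0,0,0.001,0,0,0,1, 0,0,0,0,0,0,1]'
```

```text
t: 16.0
tool_pos: [0.5575, 0.0665, 0.0081]
tool_rot: [3.141, -0.0, 1.389]
ft_force: [1.5, -0.1, 3.9]
opening: 0.153
t: 16.38
tool_pos: [0.5575, 0.0665, 0.0061]
tool_rot: [3.141, -0.0, 1.389]
ft_force: [0.2, -0.7, 3.4]
opening: 0.153
```

```bash
python3 -m jog '[0,0,0.001,0,0,0,1, 0,0,0.001,0,0,0,1, 0,0,0,0,0,0,1]'
python3 -m jog '[0,0,0.001,0,0,0,1, 0,0,0,0,0,0,1]'
python3 -c "
from bench import *
s=read_state();print(s['ft_force'],s['torque'],s['tool_pos'])"
```

```text
t: 16.75
tool_pos: [0.5574, 0.0665, 0.0041]
tool_rot: [3.142, -0.0, 1.389]
ft_force: [-0.4, 0.6, 3.1]
opening: 0.151
t: 17.0
tool_pos: [0.5575, 0.0665, 0.0031]
tool_rot: [3.142, -0.0, 1.389]
ft_force: [0.9, -0.3, 4.1]
opening: 0.154
[ 0.92288374 -0.31341894  4.118659  ] [-0.04914103 -0.08871365 -0.07754555] [0.55745592 0.06648627 0.00310468]
```

```bash
python3 -m jog '[0,0,0.0005,0,0,0,1, 0,0,0.0005,0,0,0,1, 0,0,0,0,0,0,1]'
python3 -m jog '[0,0,0.0005,0,0,0,1, 0,0,0,0,0,0,1]'
```

```text
t: 17.38
tool_pos: [0.5575, 0.0665, 0.0024]
tool_rot: [-3.142, 0.0, 1.389]
ft_force: [0.6, -0.5, 6.0]
opening: 0.155
t: 17.62
tool_pos: [0.5575, 0.0665, 0.0024]
tool_rot: [-3.141, 0.0, 1.389]
ft_force: [-2.1, 0.4, 9.0]
opening: 0.155
```

The tool stopped at z = 0.0024, where the seat is expected (0.0022), and the force is rising. One more gentle press will confirm it is bottomed.

```bash
python3 -m jog '[0,0,0.0005,0,0,0,1, 0,0,0.0005,0,0,0,1, 0,0,0,0,0,0,1]'
python3 - <<'E'
from bench import *
import cv2
s=read_state();print(s['ft_force'],s['torque'],s['tool_pos'])
d=get_image("side");cv2.imwrite("pics/s12.png",cv2.resize(d["color"][110:210,165:265],None,fx=6,fy=6,interpolation=cv2.INTER_CUBIC))
E
```

```text
t: 18.0
tool_pos: [0.5575, 0.0665, 0.0023]
tool_rot: [-3.141, 0.0, 1.389]
ft_force: [-5.8, -0.8, 14.5]
opening: 0.154
[-5.79043868 -0.7689593  14.49445007] [-0.01519136  0.76878013 -0.05789412] [0.55749437 0.06646389 0.00233541]
```

View pics/s12.png

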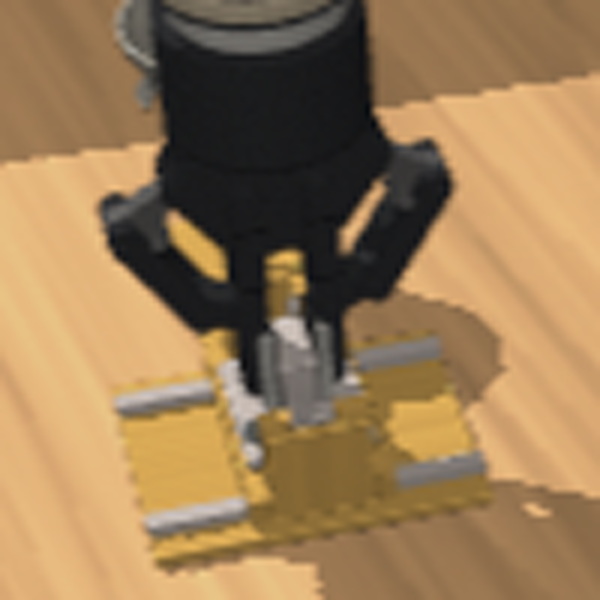

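The plate is bottomed: z does not change while the force rises to 14.5 N. I relax the press, open and retreat straight up.

```bash
python3 -m jog '[0,0,-0.001,0,0,0,1, 0,0,0,0,0,0,1]'
python3 -m jog '[0,0,0,0,0,0,0.5, 0,0,0,0,0,0,0.5, 0,0,0,0,0,0,0.5, 0,0,0,0,0,0,0.5]'
python3 -m jog '[0,0,-0.010,0,0,0,0.5, 0,0,-0.03,0,0,0,0.5, 0,0,-0.05,0,0,0,0.5, 0,0,-0.05,0,0,0,0.5, -0.04,0,-0.04,0,0,0,0.5]'
python3 -m jog '[-0.04,0,-0.02,0,0,0,0.5, 0,0,0,0,0,0,0.5, 0,0,0,0,0,0,0.5]'
python3 - <<'E'
from bench import *
import cv2,pickle
D={}
s=read_state();print(s["t"],s["tool_pos"],s["opening"])
for n in ("wrist","side","top"): D[n]=get_image(n);cv2.imwrite(f"pics/f_{n}.png",D[n]["color"])
pickle.dump(D,open("f.pkl","wb"))
cv2.imwrite("pics/f_sc.png",cv2.resize(D["side"]["color"][135:210,175:260],None,fx=8,fy=8,interpolation=cv2.INTER_CUBIC))
E
```

```text
t: 18.3
tool_pos: [0.5575, 0.0665, 0.0023]
tool_rot: [-3.141, 0.0, 1.389]
ft_force: [-2.0, 0.4, 9.1]
opening: 0.156
t: 18.8
tool_pos: [0.5571, 0.0665, 0.0013]
tool_rot: [-3.141, 0.0, 1.389]
ft_force: [0.2, 0.7, 0.7]
opening: 0.502
t: 19.42
tool_pos: [0.5511, 0.0281, 0.1853]
tool_rot: [3.138, -0.001, 1.393]
ft_force: [0.4, 0.1, -0.1]
opening: 0.501
t: 19.8
tool_pos: [0.5428, -0.0118, 0.2015]
tool_rot: [-3.141, -0.0, 1.389]
ft_force: [-0.1, -0.7, -0.2]
opening: 0.504
19.8 [ 0.54275523 -0.01183624  0.20154102] 0.504117809156475
```

View pics/f_sc.png

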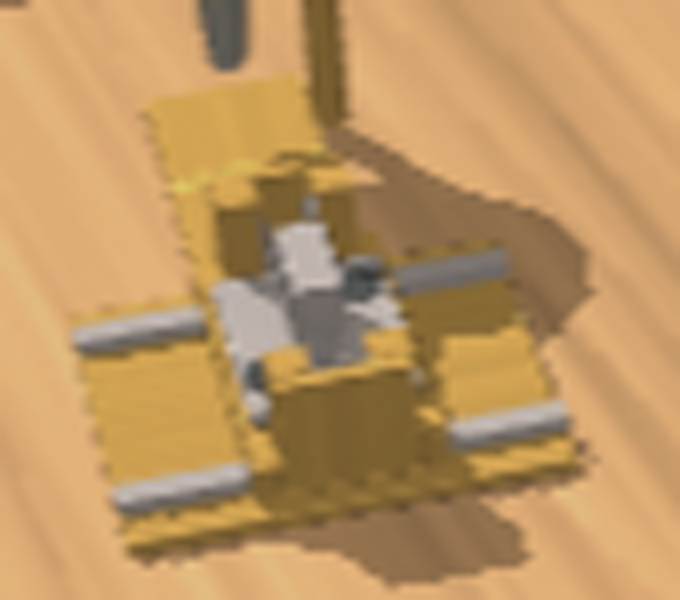

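View pics/f_wrist.png

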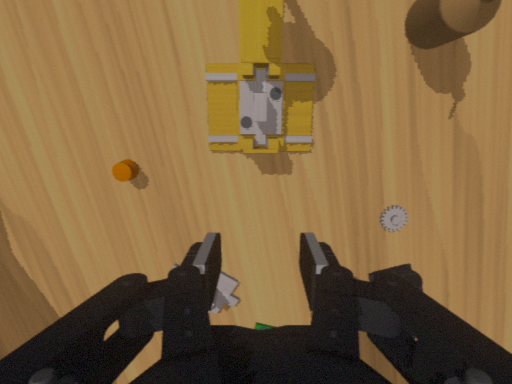

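View pics/f_side.png

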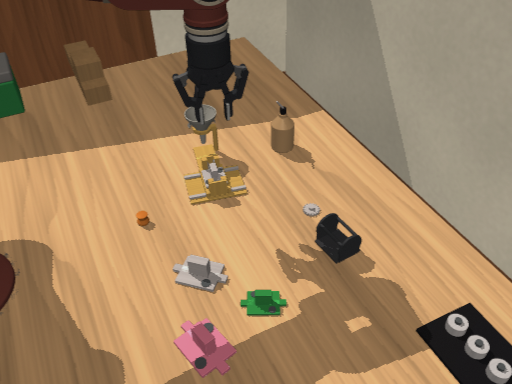

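The plate sits in both slots and the other things are at their earlier pixels. I do one numeric check of its seat height and tilt.

```bash
python3 - <<'E'
import pickle,cv2
D=pickle.load(open("f.pkl","rb"))
cv2.imwrite("pics/f_wc.png",cv2.resize(D["wrist"]["color"][55:160,200:322],None,fx=5.7,fy=5.7,interpolation=cv2.INTER_CUBIC))
E
```

```text
(no output)
```

View pics/f_wc.png

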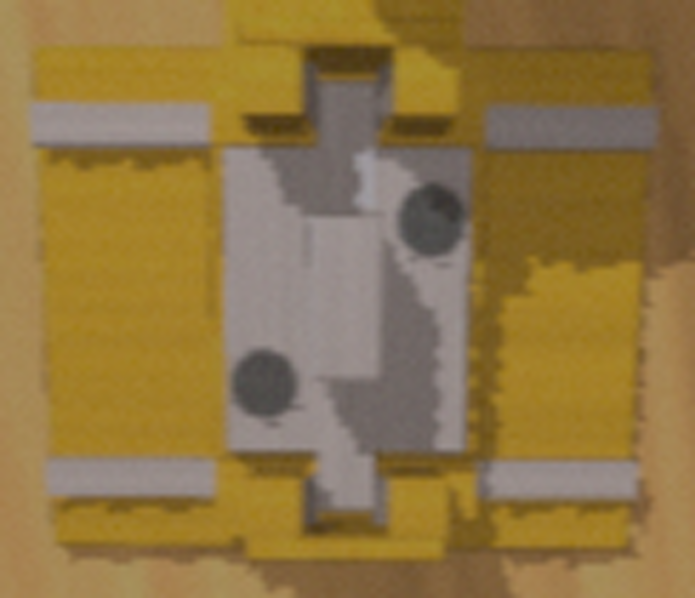

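```bash
python3 - <<'E'
from h import *
import pickle
D=pickle.load(open("f.pkl","rb"));W,S=D["wrist"],D["side"]
M=np.array([[25,30,6],[25,-30,6],[-25,-30,6],[-25,30,6],[7,15,34],[7,-15,34],[-7,-15,34],[-7,15,34]])/1e3
u=un([(470,150),(466,452),(228,450),(223,148),(380,216),(380,378),(310,378),(306,216)],(200,55),5.7)
v=un([(325,225),(343,290),(292,300),(272,232)],(175,135),8)
for o in ([(W,M,u)],[(W,M,u),(S,M[4:],v)]):
    p,e,r=fit([.557,.066,.02,-.18],o);print(p.round(4),e.round(2))
E
```

```text
[ 0.5577  0.0665  0.0136 -0.1814] 0.29
[ 0.5578  0.0664  0.0163 -0.182 ] 0.31
```

The fitted height, 16 mm, carries the same -4 mm bias as my bracket fits, so it agrees with the 20 mm seat. Yaw and xy match the bracket. I hand in.

```bash
python3 -c "
from bench import *
print(close_job(), read_state()['t'])"
```

```text
the job is handed in; nothing more can be done
the job is handed in; nothing more can be done
```

The small steel plate is seated in the bracket's clip slots and released, and I handed the job in at about 20 s of the 64 s allowed. The hand-in gave no verdict.

**What went wrong on the way:** My first grasp closed on air. The reported TCP is about 30 mm lower than the visible finger tips. I measured that from two views, went lower by that amount, and gripped the rib with the opening at about 14 mm.

**Insertion:** I lined the ears up from the wrist pictures and lowered in 1 to 2 mm steps. When the clips began to push sideways, I shifted 0.6 mm to centre the plate, and it then slid down at about 5 N. It stopped where the seat was expected; pressing a little more, to a 14.5 N wrist reading, gave no further movement.

**Last checks:**
- **Position:** the plate is at (0.558, 0.066) with yaw -0.182. The bracket is at (0.557, 0.066) with yaw -0.182, so the two agree within about 1 mm.
- **Other things:** the oil can, reel frame, drive gear and spool knob look unmoved in the pictures, and the gripper is clear. I compared them by eye and did not measure them.
- **Disagreement:** the camera fit put the plate's underside at 14 to 16 mm instead of 20 mm. My bracket fits read about 2 to 6 mm low in the same way, so I trusted the firm stop felt at the expected height.
- **Not measured:** I judged the plate's tilt only by eye from the pictures.

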